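# Release a ratchet clamp and take out the glass column

## Task

The glass column is locked in the ratchet clamp. Throw the pawl's ball-ended handle right over to its other side so that it stays there, slide the jaw fully back by its knob, then lift the column out and lay it down (do not drop it) in the two saddles of the tray, centred between its ends. Leave the other things on the bench where they stand.

Things in the scene. Friction and masses are not known exactly. Their poses are not given: they have to be found in the camera images.
- clamp: Ratchet clamp fixed to the bench: aluminium base plate 385 long (x -220 to +165), 90 wide, 12 high; origin on the bench, x along the plate, z up. From +x to -x: fixed stop (x 147 to 165, 78 high), two white V saddles (x 27 and 103, 12 thick, 52 high, 45 wide), the sliding jaw (dark block, x -49 to 0, 52 wide, 80 high), its toothed rack and, at x -150, the pawl between two dark cheeks (70 high).
- pawl (a joint): Pawl angle, rad; hinge along clamp y at x -150, height 60 mm. 0: tip down in the rack, handle leaning 0.52 to +x, the jaw cannot go back (under 6 mm play). Grows as the ball is pushed towards clamp -x, to the stop at 1.2: handle leaning 0.68 to -x, tip clear. 70 g, falls to the side it leans to: past about 0.65 it stays over, below that it falls back. Needs under 2 N.
- pawl_ball (a point): Centre of the black ball, 24 mm in diameter, on the end of the pawl's 9 mm handle rod, 80 mm from the hinge. Locked: at clamp x -110, 129 mm high; upright: 140 high; thrown: x -200, 122 high. At least 47 mm free between the ball and the jaw's knob while locked.
- jaw (a joint): Travel of the jaw in m: 0 to 0.005 while clamped, 0.060 at its stop when fully back. Grows as the jaw slides towards the clamp's -x. Friction about 3 N; it stays where it is left. Its hood covers the last 15 mm of the column until it is back.
- jaw_knob (a point): Centre of the jaw's knob: an upright black cylinder 26 mm in diameter, 40 mm high from the jaw's top (80 mm) to 120 mm above the bench; the point is 100 mm high. At clamp x -33 mm when joint jaw is 0.
- column_mid (a point): Middle of the axis of the loose glass column: 160 long along its own x, 0.2 to 0.35 kg; tube 26 mm in diameter over the middle 120, a grey end fitting 36 mm in diameter and 20 long at each end. It lies along the clamp's x in both saddles, axis 52 mm high, its middle at clamp x +64 to +67; 64 mm of tube are free to grasp between the saddles.
- tray: Grey plastic tray fixed to the bench, 200 long (its x axis) by 110 wide, rim 20 high, wall 5; origin on the bench below its middle, z up. In it stand two white V saddles at x -38 and +38 mm, 12 thick, up to 46 high and 45 wide.
- tray_rest (a point): Where the middle of the column's axis comes to lie in the tray: above the tray's middle, 46 mm above the bench; the column then lies along the tray's x axis, either way round. About 16 mm of play each way along x before an end fitting rides on a saddle.
- reagent: Bystander: glass jar with white cap, 70 mm in diameter, 130 high, 0.4 kg; origin under it. Not to be disturbed.
- beaker: Bystander: glass beaker, 70 mm in diameter, 85 high; origin under it. Not to be disturbed.
- spanner: Bystander: steel spanner lying flat beside the work. Not to be disturbed.
Mind the look-alikes: they are no part of the job. Of the things that look like the tray, the largest one is meant.

How it is judged:
On the way, in this order (a step that is already met when the one before it is completed fails the run):
1. the pawl is thrown over and stays there (value of joint pawl above 1 rad), for 0.2 s.
2. the jaw is fully back, the pawl still over (value of joint jaw above 0.052 m and value of joint pawl above 1 rad), for 0.2 s.
3. the column is lifted out of the clamp (height (world z) of column_mid above 0.085 m), for 0.1 s.
At the end, for the whole second after the job is handed in: The pawl stands thrown over (over 1.0 rad), the jaw is back by more than 52 mm, and the column lies in both saddles of the tray: its middle within 15 mm of the rest point along the tray, 6 mm across and 5 mm in height, its axis within 0.1 rad of the tray's (all of step 2 and x of column_mid in the frame of tray_rest between -0.015 and 0.015 m and y of column_mid in the frame of tray_rest between -0.006 and 0.006 m and z of column_mid in the frame of tray_rest between -0.005 and 0.005 m and angle between the x axis of column_mid and the x axis of tray_rest, either way round below 0.1 rad); the robot touches nothing.
It fails at once if the column was let go more than 25 mm above its place in the tray (horizontal distance between column_mid and tray_rest below 0.06 m and z of column_mid in the frame of tray_rest above 0.025 m and contact force between the fingers and column below 0.1 N).
It fails at once if the column fell below the clamp's and tray's saddles (height (world z) of column_mid below 0.035 m).
It fails at once if a bystander was moved by more than 30 mm (distance of any of reagent, beaker, spanner from where it was at the start of the episode above 0.03 m).
It also fails if it takes over 72 s, if anything falls off the work surface, if the arm or the gripper's body presses on something with over 40 N, if the wrist force passes 120 N, or if a joint passes its speed limit or range.

## Robot

A 6-joint arm with a two-finger parallel gripper is mounted at the origin on the work surface. World frame = base frame: x ahead of the robot, y to its left, z up, the work surface at z = 0. Lengths are in m, angles in rad, forces in N, time in s.
With the tool pointing down it reaches from about 0.35 to 0.875 m from the base axis. Payload 4.2 kg.
Tool frame: the origin (TCP) lies on the centre line of the jaws, within the pads' length; the fingertips stand 8 mm ahead of it and the grasp point (between the pads) lies 11 mm behind it (ctrl.finger_overhang is the distance from the TCP to the fingertips, in m); z points along the fingers, x is the direction in which the jaws open and shut, and the axes are right-handed (so a half turn about z gives the same grasp; the last joint's range is limited). The gripper opens to 85 mm and grips with 20 to 120 N. Pads are 22 mm wide; open, the fingers measure 114 mm over their backs; the gripper's body (76 mm by 85 mm) begins 54 mm behind the grasp point. The pads swing forward as they close: fully open they stand 13 mm farther back than shut.
Start: joints at [-1.07, 0.385, 0.008, 0, -1.194, -0.259], TCP at [0.15, -0.607, 0.239] pointing down, gripper open.
Joint ranges: [-3.14, 3.14], [-1.21, 2.06], [-1.07, 1.41], [-3.16, 2.05], [-2.99, -0.16], [-3.1, 3.1]. Speed limits (rad/s): [2.79, 2.79, 3.14, 3.14, 3.14, 3.14].

## Interface

Orientations are given as [roll, pitch, yaw] about the fixed x, y, z axes, in that order (R = Rz(yaw) Ry(pitch) Rx(roll)).
In Python, from plant import monitor, viewer, job, ctrl gives the robot as it stands. The module is installed in compiled form; this text tells all that it offers.
- The arm moves only by the tool play_rows, never from a script. Its argument "targets" is one flat list of numbers, 5 for each row, row after row: the shift along the world's x, y, z in units of 30 mm (1.0 is 30 mm), then the turn about the world's z in units of 6 degrees (1.0 is 6 degrees), then the finger opening in mm, from 0 to 85.4. A call has exactly 8 rows; each row shifts and turns the pose as measured when the row begins; what a row does not reach is not made up. A row lasts 1/10 s, in which the tool goes at most 50 mm and 8.59 degrees, less where a joint would pass 70% of its speed; a pose out of reach is approached as far as the arm can. A call is refused whole if a number of a shift passes 1 or a number of a turn 1, either way. A call with a gripper value outside its range is refused whole. The fingers move at their own pace and stop on an object; the grip force is fixed at half the most. Time passes only in rows, so rows that do not move let the fingers close, or fill a call up. It gives the time, the measured TCP pose, the force and the opening at its end, in the units of the state.
- monitor.read_state(): the state, without advancing time (a new reading comes with each control period).
- viewer.read_camera(name): name is "side" or "top" or "wrist"; returns the picture (400x640x3 uint8, blue, green, red); there is no depth.
- viewer.camera_params(name): a dict with "mtx" (3x3 intrinsics, pixels), "pose" (4x4, takes a point from camera to world coordinates); the wrist camera has in their place "tool_from_camera" (4x4, takes a point from camera to tool coordinates, whose origin is the TCP and whose axes are the tool frame's). Camera axes: x right, y up, looking along -z (the intrinsics and any distortion apply to the point x, -y, -z); pixel columns grow to the right and rows downward; lengths in m; the calibration is good to about 2 mm. A picture is of the moment at which its call begins: read the wrist's pose just before it. camera_params takes no time and is no camera call.
- job.job_done(): hands the job in, once; it reports no verdict.
The state is a dict: "time_s": time; "q": joint angles; "qvel": joint speeds; "joint_efforts": joint torques, N m; "eef_pos": TCP position; "eef_rot": TCP orientation; "wrist_force": force on the tool from outside, world axes, zero at the start; "moment": the same for the moment, N m; "finger_gap": finger opening in m.
Only numpy, scipy, OpenCV 4.12 (cv2) and the standard library are available. Lean on these libraries where they do the work, as an engineer would, in place of code of your own. Each camera call takes 0.05 s, during which the arm holds its last target. There are 200 camera calls.

## Working session

There is one attempt and no reset: what is moved stays moved. The work goes in short steps, Python scripts to look and compute and a tool call to move; the robot and the scene stay as the last step left them, time stands still between calls to the robot, and variables do not carry over. Pictures are saved under pics/ and viewed, about 8 in all and at most 12, crops included, and the job is handed in when it is done.

Besides the shell and the picture viewer there is one more tool, called after "Call:" as name(argument=value, ...), one argument or row to a line, values as JSON. play_rows: Moves the arm, as the interface text tells. Its arguments: {"type":"object","properties":{"targets":{"type":"array","items":{"type":"number"}}},"required":["targets"]}

```bash
mkdir -p pics; cat > h.py <<'E'
import numpy as np, cv2
from plant import monitor, viewer, job, ctrl
from scipy.spatial.transform import Rotation as R
def cam(n):
    p=viewer.camera_params(n); K=np.array(p["mtx"])
    if "pose" in p: T=np.array(p["pose"])
    else:
        s=monitor.read_state(); W=np.eye(4); W[:3,:3]=R.from_euler('xyz',s["eef_rot"]).as_matrix(); W[:3,3]=s["eef_pos"]
        T=W@np.array(p["tool_from_camera"])
    return K,T,p
def ray(K,T,u,v):
    d=np.linalg.inv(K)@[u,v,1]; d=T[:3,:3]@(d*[1,-1,-1]); return T[:3,3],d
def onz(K,T,u,v,z):
    o,d=ray(K,T,u,v); return o+d*(z-o[2])/d[2]
def proj(K,T,P):
    c=np.linalg.inv(T)@np.append(P,1); q=K@(c[:3]*[1,-1,-1]); return q[:2]/q[2]
def tri(*rs):
    A=0;b=0
    for o,d in rs:
        d=d/np.linalg.norm(d);M=np.eye(3)-np.outer(d,d);A=A+M;b=b+M@o
    return np.linalg.solve(A,b)
E
python3 - <<'E'
from h import *
s=monitor.read_state();print(s)
for n in("top","side"):
    K,T,p=cam(n);print(n,p)
    cv2.imwrite(f"pics/{n}0.png",viewer.read_camera(n))
print(viewer.camera_params("wrist"))
E
```

```text
{'time_s': 0.0, 'q': array([-1.07039029e+00,  3.85557064e-01,  6.61434131e-03, -4.88995252e-04,
       -1.19397533e+00, -2.58607871e-01]), 'qvel': array([-4.13217499e-04,  1.26104836e-03,  1.06886098e-03,  8.30833068e-05,
        4.17631819e-04, -1.08256459e-04]), 'joint_efforts': array([ 1.13424397e-05, -3.92294419e+01,  1.88394284e+01,  4.18610215e+00,
       -4.61503441e-03,  4.00130062e-06]), 'eef_pos': array([ 0.14954244, -0.60626509,  0.23821823]), 'eef_rot': array([-3.14148924e+00, -2.16739301e-03,  1.81241396e+00]), 'wrist_force': array([ 0.37861229,  0.31806392, -0.46126234]), 'moment': array([-0.01235066, -0.01318589,  0.02798844]), 'finger_gap': 0.08555250655833896}
top {'mtx': array([[450.87353139,   0.        , 322.21757264],
       [  0.        , 450.87353139, 196.60251339],
       [  0.        ,   0.        ,   1.        ]]), 'pose': array([[-0.00199372,  0.99806958, -0.06207365,  0.5232435 ],
       [-0.99994474, -0.00263049, -0.01017817,  0.0019509 ],
       [-0.01032181,  0.06204992,  0.99801967,  1.26231889],
       [ 0.        ,  0.        ,  0.        ,  1.      
[... 253 characters left out ...]
0.44413872, -0.52413328,  0.72665336,  0.93784276],
       [-0.01961547,  0.81652896,  0.57697114,  0.84315111],
       [ 0.        ,  0.        ,  0.        ,  1.        ]])}
{'mtx': array([[288.73245779,   0.        , 325.20359678],
       [  0.        , 288.73245779, 200.76453196],
       [  0.        ,   0.        ,   1.        ]]), 'tool_from_camera': array([[ 9.99999840e-01, -2.14002822e-04,  5.23350190e-04,
        -9.30597475e-04],
       [-4.91282771e-05, -9.54991718e-01, -2.96632458e-01,
        -7.56495892e-02],
       [ 5.63275281e-04,  2.96632385e-01, -9.54991576e-01,
        -1.34982516e-01],
       [ 0.00000000e+00,  0.00000000e+00,  0.00000000e+00,
         1.00000000e+00]])}
```

View pics/top0.png

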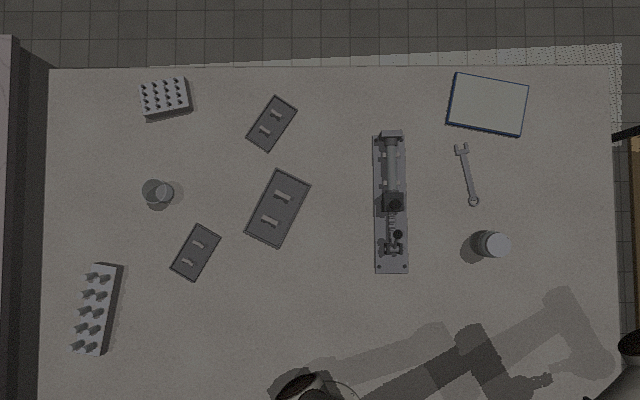

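View pics/side0.png

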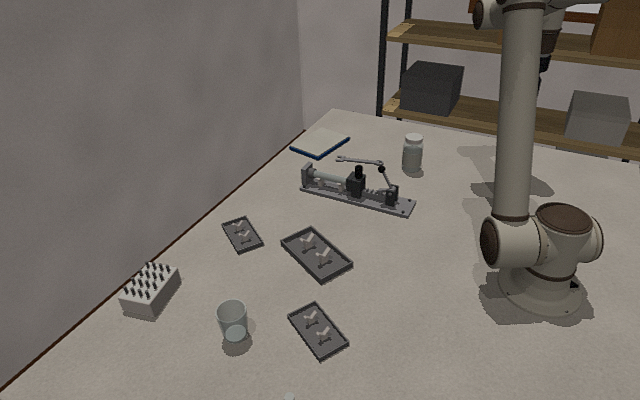

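Top view: the clamp is at about (391,204) with its fixed stop up (world +x), the largest tray at (278,208), the jar at (490,243), the spanner at (467,175) and the beaker at (158,192). The side view agrees with this. Next I'll refine the clamp and tray poses.

```bash
python3 - <<'E'
from h import *
im=cv2.imread("pics/top0.png");K,T,_=cam("top")
g=cv2.cvtColor(im,cv2.COLOR_BGR2GRAY)
print(g[208,258],g[208,278],g[260,391],g[300,300], g[160,378])
m=((g<82)).astype(np.uint8); sub=np.zeros_like(m); sub[160:255,235:320]=m[160:255,235:320]
sub=cv2.morphologyEx(sub,cv2.MORPH_CLOSE,np.ones((7,7)))
c=max(cv2.findContours(sub,0,2)[0],key=cv2.contourArea)
r=cv2.minAreaRect(c);print(r)
b=cv2.boxPoints(r);P=np.array([onz(K,T,*q,0.012) for q in b]);print(b,P[:,:2],P.mean(0))
e=[np.linalg.norm(P[i]-P[(i+1)%4]) for i in range(4)];print(e)
d=(P[1]-P[0]) if e[0]>e[1] else P[2]-P[1];print("tray yaw",np.degrees(np.arctan2(d[1],d[0])))
# white saddles
w=((g>110)).astype(np.uint8);w2=np.zeros_like(w);w2[180:235,255:300]=w[180:235,255:300]
for c in cv2.findContours(w2,0,2)[0]:
    if cv2.contourArea(c)>20: rr=cv2.minAreaRect(c);print("saddle",rr,onz(K,T,*rr[0],0.04))
crop=cv2.resize(im[125:280,350:430],None,fx=3.8,fy=3.8,interpolation=cv2.INTER_CUBIC)
crop2=cv2.resize(im[165:250,240:316],None,fx=5,fy=5,interpolation=cv2.INTER_CUBIC)
H=max(crop.shape[0],crop2.shape[0]);o=np.zeros((H,crop.shape[1]+crop2.shape[1],3),np.uint8)
o[:crop.shape[0],:crop.shape[1]]=crop;o[:crop2.shape[0],crop.shape[1]:]=crop2
cv2.imwrite("pics/c1.png",np.clip(o*1.6,0,255));print(o.shape,crop.shape)
E
```

```text
70 77 93 103 56
((276.7000427246094, 208.10000610351562), (40.696434020996094, 73.79023742675781), 26.56505012512207)
[[242.00005 232.     ]
 [275.00003 166.     ]
 [311.40002 184.20001]
 [278.40005 250.20001]] [[0.50334845 0.23712623]
 [0.68700755 0.14643634]
 [0.63568463 0.04475133]
 [0.45306143 0.13598286]] [0.56977552 0.14107419 0.012     ]
[np.float64(0.20482998205475467), np.float64(0.11390296033481073), np.float64(0.20414314961355232), np.float64(0.11295470843135738)]
tray yaw -26.27991623249708
saddle ((255.7000274658203, 191.1000213623047), (10.28591251373291, 21.913467407226562), 26.56505012512207) [0.61475517 0.19549642 0.04      ]
(589, 684, 3) (589, 304, 3)[ WARN:0@0.653] global loadsave.cpp:1063 imwrite_ Unsupported depth image for selected encoder is fallbacked to CV_8U.
```

View pics/c1.png

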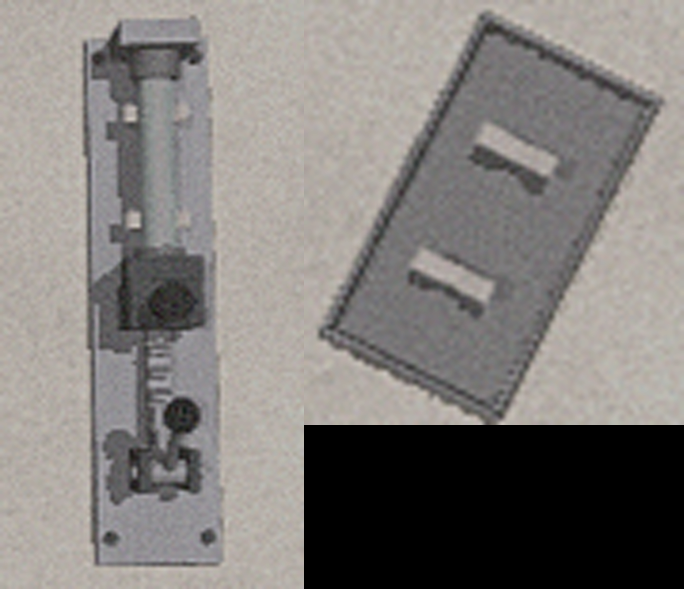

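The crop shows the plate's lower corners at (97,563) and (222,563) and its upper-left corner at (84,40). The ball is at (182,414) and the knob top at (171,300). The tray's saddle tops are at about (514,150) and (452,277).

```bash
python3 - <<'E'
from h import *
K,T,_=cam("top")
A=lambda u,v,z:onz(K,T,350+u/3.8-.4,125+v/3.8-.4,z)
B=lambda u,v,z:onz(K,T,240+(u-304)/5-.4,165+v/5-.4,z)
bl,br,tl=A(97,563,.012),A(222,563,.012),A(84,40,.012)
print("plate",bl,br,tl,np.linalg.norm(tl-bl),np.linalg.norm(br-bl))
d=(tl-bl)/np.linalg.norm(tl-bl);yaw=np.arctan2(d[1],d[0]);n=np.array([-d[1],d[0],0])
print("yaw deg",np.degrees(yaw))
o=(bl+br)/2+.22*d; print("origin",o, "tl-based",tl-.165*d-.045*n)
ball=A(182,414,.129);knob=A(171,300,.12);col=[A(156,90,.065),A(158,240,.065)]
f=lambda P:(np.dot(P-o,d)*1e3,np.dot(P-o,n)*1e3)
print("ball",ball,f(ball),"knob",knob,f(knob),[f(c) for c in col])
C=[B(484,12,.02),B(660,102,.02),B(500,420,.02),B(322,337,.02)]
print("tray",np.mean(C,0),[np.linalg.norm(C[i]-C[(i+1)%4]) for i in range(4)])
dd=(C[0]+C[1]-C[2]-C[3]);print(np.degrees(np.arctan2(dd[1],dd[0])))
S=[B(514,150,.045),B(452,277,.045)];print("saddles",S,np.mean(S,0),np.linalg.norm(S[0]-S[1]));e=S[0]-S[1];print(np.degrees(np.arctan2(e[1],e[0])))
for uv in((490,243),):print("jar",onz(K,T,*uv,.13))
# side check
K,T,_=cam("side")
for nm,P in(("ball",ball),("knobtop",knob),("traytop",np.append(np.mean(C,0)[:2],.02))):print(nm,proj(K,T,P))
E
```

```text
plate [ 0.39106741 -0.13019755  0.012     ] [ 0.39098593 -0.22036988  0.012     ] [ 0.77305774 -0.12417241  0.012     ] 0.3820378443060715 0.0901723685181709
yaw deg 0.9036518256687501
origin [ 0.61099931 -0.17181409  0.012     ] tl-based [ 0.60878796 -0.17176904  0.012     ]
ball [ 0.50063904 -0.17462406  0.129     ] (np.float64(-110.39086052401838), np.float64(-1.0691261495248885)) knob [ 0.576191   -0.16964325  0.12      ] (np.float64(-34.7697427555862), np.float64(2.719526123658048)) [(np.float64(115.73299892252578), np.float64(0.8575236869308589)), (np.float64(9.83906495999271), np.float64(2.3370683913263623))]
tray [0.56931404 0.13908201 0.02      ] [np.float64(0.10993398397347633), np.float64(0.19572492409636574), np.float64(0.10833037852698373), np.float64(0.20029478038077342)]
-26.448948834559637
saddles [array([0.60468118, 0.12437459, 0.045     ]), array([0.53604277, 0.15763799, 0.045     ])] [0.57036198 0.14100629 0.045     ] 0.07627374970587894
-25.855657568967633
jar [ 0.47677654 -0.40421211  0.13      ]
ball [380.45534964 168.15993304]
knobtop [357.37700004 166.17194173]
traytop [315.51648262 249.56644506]
```

Call:
play_rows(
  targets=[0.8,0.9,0,-0.3,0,0.8,0.9,0,-0.3,0,0.8,0.9,0,-0.3,0,0.8,0.9,0,-0.3,0,0.8,0.9,0,-0.3,0,0.8,0.9,0,-0.3,0,0.8,0.9,0,-0.3,0,0.8,0.9,0,-0.2,0],
)

```text
time_s: 0.9
eef_pos: [0.3429, -0.3828, 0.2328]
eef_rot: [-3.137, -0.01, 1.552]
wrist_force: [0.4, 0.1, 0.3]
finger_gap: 0.0
```

Call:
play_rows(
  targets=[0.8,0.9,0,0.1,0,0.8,0.9,0,0.1,0,0.8,0.9,0,0.1,0,0.8,0.9,0,0,0,0.8,0.9,0,0,0,0.8,0.9,0,0,0,0.8,0.9,0,0,0,0.6,0.7,0,0,0],
)

```text
time_s: 1.7
eef_pos: [0.5337, -0.1608, 0.2302]
eef_rot: [-3.132, -0.013, 1.585]
wrist_force: [0.9, -0.1, 0.0]
finger_gap: -0.0002
```

Call:
play_rows(
  targets=[0,0,0,0,0,0,0,0,0,0,0,0,0,0,0,0,0,0,0,0,0,0,0,0,0,0,0,0,0,0,0,0,0,0,0,0,0,0,0,0],
)

```text
time_s: 2.5
eef_pos: [0.5324, -0.161, 0.2287]
eef_rot: [-3.129, -0.013, 1.585]
wrist_force: [-0.5, 0.2, 0.3]
finger_gap: 0.0002
```

```bash
python3 - <<'E'
from h import *
s=monitor.read_state();print(s["eef_pos"],np.degrees(s["eef_rot"]))
K,T,_=cam("wrist")
for P in((.5005,-.1746,.129),(.577,-.171,.12),(.61,-.172,.012)):print(proj(K,T,np.array(P)))
cv2.imwrite("pics/w1.png",viewer.read_camera("wrist"))
E
```

```text
[ 0.53242939 -0.16104949  0.22870255] [-179.25176966   -0.76150302   90.81530227]
[308.89334897 167.83432977]
[313.32531791 247.86177961]
[314.71010494 234.60521611]
```

View pics/w1.png

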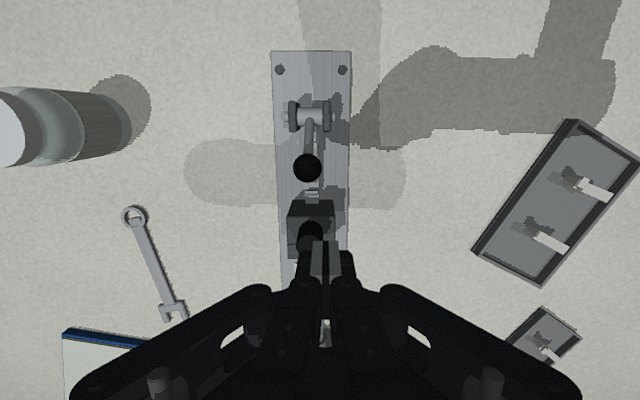

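The wrist view shows the ball at (307,168), 2 px from the prediction, so the clamp pose is confirmed. The next move lowers the closed fingers between the ball and the knob.

Call:
play_rows(
  targets=[0.1,-0.4,-0.2,0,0,0,0,-0.5,0,0,0,0,-0.5,0,0,0,0,-0.5,0,0,0,0,-0.5,0,0,0,0,-0.5,0,0,0,0,-0.5,0,0,0,0,-0.2,0,0],
)

```text
time_s: 3.35
eef_pos: [0.537, -0.1787, 0.1214]
eef_rot: [-3.131, -0.012, 1.584]
wrist_force: [-0.3, -0.1, 0.6]
finger_gap: -0.0005
```

Call:
play_rows(
  targets=[-0.3,0.1,0.05,0,0,-0.4,0,0.05,0,0,-0.4,0,0.05,0,0,-0.4,0,0,0,0,-0.4,0,0,0,0,-0.4,0,0,0,0,-0.4,0,0,0,0,-0.4,0,0,0,0],
)

```text
time_s: 4.15
eef_pos: [0.4374, -0.1765, 0.1283]
eef_rot: [-3.135, -0.011, 1.584]
wrist_force: [-0.1, 0.0, -0.8]
finger_gap: 0.0
```

```bash
python3 - <<'E'
from h import *
s=monitor.read_state();print(s["eef_pos"],np.degrees(s["eef_rot"]),s["wrist_force"])
K,T,_=cam("side")
im=viewer.read_camera("side");c=im[120:240,290:450]
cv2.imwrite("pics/s1.png",cv2.resize(c,None,fx=4,fy=4,interpolation=cv2.INTER_CUBIC))
K,T,_=cam("side");print((proj(K,T,np.array([.41,-.176,.122]))-[290,120])*4,(proj(K,T,np.array([.5,-.174,.129]))-[290,120])*4)
E
```

```text
[ 0.43737273 -0.17647532  0.12833383] [-179.64892353   -0.64018804   90.76168704] [-0.12408697  0.01371905 -0.84576473]
[474.07960451 225.4544411 ] [362.31130625 193.19931107]
```

View pics/s1.png

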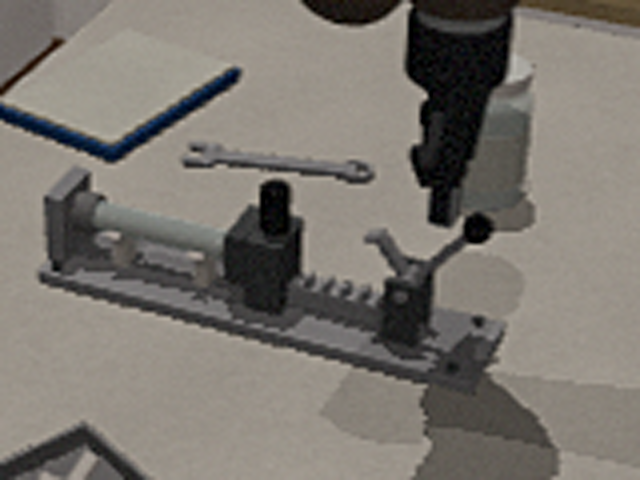

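The side view shows the ball at (478,228) as predicted for the thrown position and clear of the fingers, so the pawl is over. Next I'll hop over the knob.

Call:
play_rows(
  targets=[0,0,0.7,0,0,0.5,0.1,0.7,0,0,0.8,0,0.4,0,0,0.9,0,0,0,0,0.9,0,0,0,0,0.9,0,0,0,0,0.9,0,0,0,0,0.9,0,0,0,0],
)

```text
time_s: 5.0
eef_pos: [0.6086, -0.1732, 0.1852]
eef_rot: [-3.132, -0.013, 1.582]
wrist_force: [-0.3, 0.6, 1.0]
finger_gap: 0.0002
```

Call:
play_rows(
  targets=[0,0,0,0,0,0,0,-0.3,0,0,0,0,-0.3,0,0,0,0,0,0,0,0,0,0,0,0,0,0,0,0,0,0,0,0,0,0,0,0,0,0,0],
)

```text
time_s: 5.8
eef_pos: [0.6077, -0.1732, 0.1639]
eef_rot: [-3.129, -0.013, 1.582]
wrist_force: [0.0, -0.3, 0.7]
finger_gap: 0.0003
```

Call:
play_rows(
  targets=[0.3,0,0,0,0,0,0,-0.3,0,0,0,0,-0.4,0,0,0,0,-0.4,0,0,0,0,-0.4,0,0,0,0,-0.4,0,0,0,0,-0.2,0,0,0,0,0,0,0],
)

```text
time_s: 6.6
eef_pos: [0.6162, -0.173, 0.0936]
eef_rot: [-3.126, -0.013, 1.581]
wrist_force: [0.2, -0.4, 0.4]
finger_gap: 0.0003
```

Call:
play_rows(
  targets=[0,0,0.2,0,0,-0.3,0,0.05,0,0,-0.3,0,0.05,0,0,-0.3,0,0,0,0,-0.3,0,0,0,0,-0.3,0,0,0,0,-0.3,0,0,0,0,-0.3,0,0,0,0],
)

```text
time_s: 7.4
eef_pos: [0.5546, -0.1729, 0.1063]
eef_rot: [3.14, -0.012, 1.583]
wrist_force: [4.9, 0.0, -3.0]
finger_gap: 0.0001
```

Call:
play_rows(
  targets=[-0.15,0,0,0,0,-0.15,0,0,0,0,-0.15,0,0,0,0,-0.1,0,0,0,0,-0.1,0,0,0,0,-0.1,0,0,0,0,-0.1,0,0,0,0,-0.1,0,0,0,0],
)

```text
time_s: 8.2
eef_pos: [0.5408, -0.1724, 0.1082]
eef_rot: [3.099, -0.009, 1.587]
wrist_force: [8.9, -0.2, -7.1]
finger_gap: -0.0002
```

Call:
play_rows(
  targets=[0.4,0,0,0,0,0.4,0,0.3,0,0,0.4,0,0.8,0,0,0.7,0,0.8,0,40,0.7,0,0.8,0,85,0.7,0,0.7,0,85,0.7,0,0,0,85,0.4,0,0,0,85],
)

```text
time_s: 9.0
eef_pos: [0.6601, -0.1727, 0.2123]
eef_rot: [3.136, -0.011, 1.584]
wrist_force: [-0.0, 0.0, -0.5]
finger_gap: 0.072
```

Call:
play_rows(
  targets=[0,0,0,0,85,0,0,0,0,85,0,0,0,0,85,0,0,0,0,85,0,0,0,0,85,0,0,0,0,85,0,0,0,0,85,0,0,0,0,85],
)

```text
time_s: 9.8
eef_pos: [0.6542, -0.1728, 0.2109]
eef_rot: [-3.135, -0.013, 1.583]
wrist_force: [0.3, 0.0, -0.2]
finger_gap: 0.0851
```

```bash
python3 - <<'E'
from h import *
s=monitor.read_state();print(s["eef_pos"],np.degrees(s["eef_rot"]),s["wrist_force"],s["finger_gap"])
im=viewer.read_camera("side");c=im[120:240,290:450]
K,T,_=cam("wrist");w=viewer.read_camera("wrist");print(s["time_s"])
cv2.imwrite("pics/s2.png",np.hstack([cv2.resize(c,(534,400),interpolation=cv2.INTER_CUBIC),w[:,190:450]]))
for P in((.675,-.171,.052),(.61,-.172,.012),(.516,-.172,.12),(.576,-.172,.12)):print(proj(K,T,np.array(P))-[190,0]+[534,0])
K,T,_=cam("side")
for P in((.516,-.172,.12),(.576,-.172,.12)):print((proj(K,T,np.array(P))-[290,120])*[534/160,400/120])
E
```

```text
[ 0.65421407 -0.17284942  0.21085434] [-179.61848933   -0.72190537   90.67063244] [ 0.28230234  0.03705207 -0.2102617 ] 0.08513983252257365
9.8
[669.80032022 206.10181257]
[669.14539453 140.95470064]
[672.57182441  16.16360113]
[671.35372053 107.98135137]
[284.99331872 166.50527332]
[226.02466096 152.78516147]
```

View pics/s2.png

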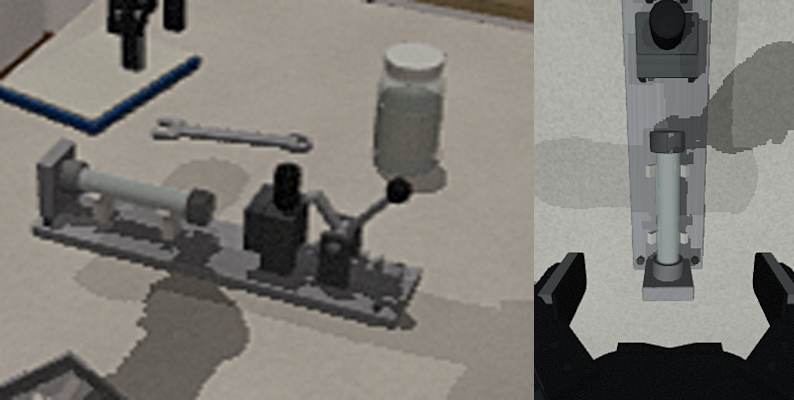

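The side view puts the knob at (287,167), which is the predicted fully-back position, and the pawl is still over. In the wrist view the tube's middle is at about (667,207), as predicted. Next I'll descend to the column.

Call:
play_rows(
  targets=[0.4,0,0,0,85,0.4,0,-0.6,0,85,0,0,-0.7,0,85,0,0,-0.7,0,85,0,0,-0.7,0,85,0,0,-0.7,0,85,0,0,-0.4,0,85,0,0,0,0,85],
)

```text
time_s: 10.7
eef_pos: [0.6802, -0.173, 0.0946]
eef_rot: [-3.14, -0.012, 1.583]
wrist_force: [-1.0, 0.3, 0.4]
finger_gap: 0.0847
```

Call:
play_rows(
  targets=[-0.15,0,-0.3,0,85,0,0,-0.4,0,85,0,0,-0.4,0,85,0,0,-0.3,0,85,0,0,-0.15,0,85,0,0,0,0,85,0,0,0,0,85,0,0,0,0,85],
)

```text
time_s: 11.5
eef_pos: [0.6774, -0.1733, 0.0476]
eef_rot: [3.138, -0.01, 1.584]
wrist_force: [-0.9, 0.5, 0.4]
finger_gap: 0.0849
```

Call:
play_rows(
  targets=[-0.05,0,-0.15,0,85,0,0,0,0,60,0,0,0,0,40,0,0,0,0,30,0,0,0,0,15,0,0,0,0,15,0,0,0,0,15,0,0,0,0,15],
)

```text
time_s: 12.3
eef_pos: [0.6767, -0.1726, 0.0445]
eef_rot: [3.135, -0.011, 1.584]
wrist_force: [0.9, 0.4, 0.1]
finger_gap: 0.0243
```

Call:
play_rows(
  targets=[0,0,0.2,0,15,0,0,0.4,0,15,0,0,0.5,0,15,0,0,0.5,0,15,0,0,0.5,0,15,0,0,0.5,0,15,0,0,0.4,0,15,0,0,0.2,0,15],
)

```text
time_s: 13.1
eef_pos: [0.675, -0.1737, 0.1483]
eef_rot: [3.136, -0.01, 1.583]
wrist_force: [0.4, -0.1, -2.3]
finger_gap: 0.0243
```

Call:
play_rows(
  targets=[-0.2,0.5,0,0,15,-0.3,0.7,0,-0.3,15,-0.3,0.8,0,-0.4,15,-0.3,0.8,0,-0.4,15,-0.3,0.8,0,-0.4,15,-0.3,0.8,0,-0.4,15,-0.3,0.8,0,-0.4,15,-0.3,0.8,0,-0.4,15],
)

```text
time_s: 13.9
eef_pos: [0.5986, 0.0132, 0.1471]
eef_rot: [3.141, -0.01, 1.283]
wrist_force: [-0.2, -0.1, -2.3]
finger_gap: 0.0241
```

Call:
play_rows(
  targets=[-0.3,0.8,0,-0.4,15,-0.3,0.8,0,-0.4,15,-0.3,0.7,0,-0.4,15,-0.2,0.5,0,-0.3,15,-0.1,0.3,0,0,15,0,0.1,0,0,15,0,0,0,0,15,0,0,0,0,15],
)

```text
time_s: 14.7
eef_pos: [0.554, 0.1176, 0.1452]
eef_rot: [-3.136, -0.006, 1.127]
wrist_force: [-0.9, -0.9, -2.5]
finger_gap: 0.0243
```

```bash
python3 - <<'E'
from h import *
s=monitor.read_state();print(s["eef_pos"],np.degrees(s["eef_rot"]),s["wrist_force"],s["finger_gap"])
K,T,_=cam("wrist");w=viewer.read_camera("wrist");t=viewer.read_camera("top")
cv2.imwrite("pics/w3.png",w);cv2.imwrite("pics/t3.png",t)
c=np.array([.570,.140,0]);a=np.radians(-26);X=np.array([np.cos(a),np.sin(a),0]);Y=np.array([-X[1],X[0],0])
v=w.copy()
for x,y,z in[(-.1,-.055,.02),(-.1,.055,.02),(.1,-.055,.02),(.1,.055,.02),(-.038,-.0225,.046),(-.038,.0225,.046),(.038,-.0225,.046),(.038,.0225,.046)]:
    q=proj(K,T,c+x*X+y*Y+[0,0,z]);print(x,y,q.round(1));cv2.circle(v,tuple(int(i) for i in q),3,(0,0,255),1)
cv2.imwrite("pics/w3v.png",v)
E
```

```text
[0.55397215 0.11763299 0.14517522] [-179.67146951   -0.35615039   64.55989173] [-0.90588701 -0.89206227 -2.50320595] 0.02429586656803382
-0.1 -0.055 [293.2  86.2]
-0.1 0.055 [423.6  87.7]
0.1 -0.055 [297.5 291.8]
0.1 0.055 [402.7 292.3]
-0.038 -0.0225 [331.4 165.1]
-0.038 0.0225 [386.3 165.6]
0.038 -0.0225 [330.  249.3]
0.038 0.0225 [380.2 249.7]
```

View pics/w3v.png

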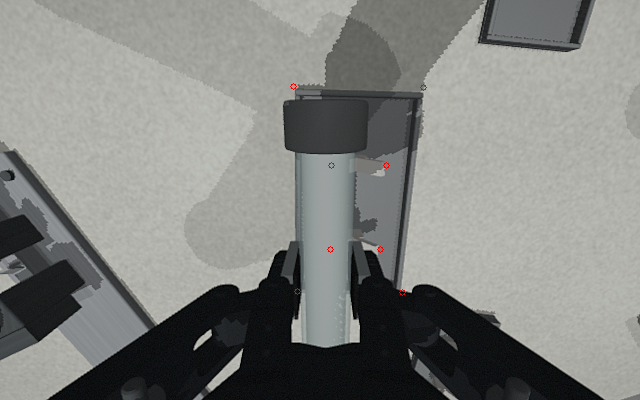

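The tray's far rim sits about 5 px below the prediction, so the tray is about 3 mm further along its own x. Laterally it matches to 1 px. Next I'll centre the column over it and lower partway.

Call:
play_rows(
  targets=[0.3,0.35,0,0,15,0.3,0.35,0,-0.1,15,0,0,0,0,15,0,0,-0.3,0,15,0,0,-0.4,0,15,0,0,-0.4,0,15,0,0,-0.3,0,15,0,0,0,0,15],
)

```text
time_s: 15.6
eef_pos: [0.5733, 0.1381, 0.0977]
eef_rot: [-3.134, -0.004, 1.112]
wrist_force: [0.4, 0.6, -2.4]
finger_gap: 0.0244
```

```bash
python3 - <<'E'
from h import *
s=monitor.read_state();print(s["eef_pos"],np.degrees(s["eef_rot"]),s["wrist_force"],s["finger_gap"])
c=viewer.read_camera("top");d=viewer.read_camera("side")
a=cv2.resize(c[165:250,235:315],(376,400),interpolation=cv2.INTER_CUBIC);b=cv2.resize(d[215:295,265:365],(420,336),interpolation=cv2.INTER_CUBIC)
o=np.zeros((400,796,3),np.uint8);o[:,:376]=a;o[:336,376:]=b;cv2.imwrite("pics/p4.png",cv2.convertScaleAbs(o,alpha=1.5))
E
```

```text
[0.57325423 0.13810554 0.09766974] [-179.54552756   -0.21282691   63.69177037] [ 0.36350409  0.57080158 -2.37513658] 0.024373579818312497
```

View pics/p4.png

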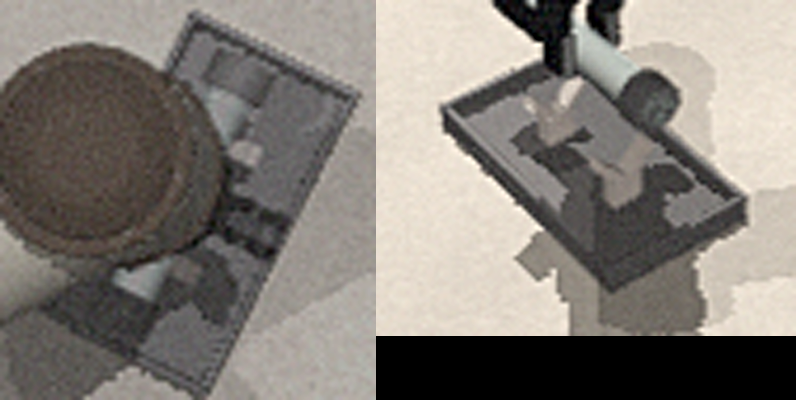

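The column sits over both saddles and is roughly centred in both views, so I'm lowering it.

Call:
play_rows(
  targets=[0,0,-0.3,0,15,0,0,-0.4,0,15,0,0,-0.4,0,15,0,0,-0.3,0,15,0,0,-0.1,0,15,0,0,0,0,15,0,0,0,0,15,0,0,0,0,15],
)

```text
time_s: 16.5
eef_pos: [0.5751, 0.1388, 0.0513]
eef_rot: [-3.137, -0.007, 1.113]
wrist_force: [-0.3, -0.2, -2.0]
finger_gap: 0.0239
```

Call:
play_rows(
  targets=[-0.1,0.05,-0.1,0,15,0,0,-0.1,0,15,0,0,-0.1,0,15,0,0,-0.05,0,15,0,0,0,0,15,0,0,0,0,15,0,0,0,0,15,0,0,0,0,15],
)

```text
time_s: 17.3
eef_pos: [0.5725, 0.1408, 0.0413]
eef_rot: [-3.139, -0.01, 1.113]
wrist_force: [-0.6, 0.2, -1.1]
finger_gap: 0.0238
```

Call:
play_rows(
  targets=[0,0,-0.08,0,15,0,0,-0.08,0,15,0,0,0,0,15,0,0,0,0,15,0,0,0,0,15,0,0,0,0,15,0,0,0,0,15,0,0,0,0,15],
)

```text
time_s: 18.1
eef_pos: [0.5728, 0.1403, 0.0405]
eef_rot: [-3.141, -0.009, 1.114]
wrist_force: [-0.5, -0.2, 1.0]
finger_gap: 0.0242
```

Call:
play_rows(
  targets=[0,0,-0.1,0,15,0,0,-0.1,0,15,0,0,0,0,15,0,0,0,0,15,0,0,0,0,15,0,0,0,0,15,0,0,0,0,15,0,0,0,0,15],
)

```text
time_s: 18.9
eef_pos: [0.573, 0.1398, 0.0399]
eef_rot: [3.141, -0.007, 1.117]
wrist_force: [-1.0, -0.7, 1.8]
finger_gap: 0.0242
```

Contact is confirmed: the vertical force has gone from -2.3 to +1.8 N. Opening the fingers gently now.

Call:
play_rows(
  targets=[0,0,0,0,28,0,0,0,0,32,0,0,0,0,36,0,0,0,0,45,0,0,0,0,60,0,0,0,0,75,0,0,0,0,80,0,0,0,0,80],
)

```text
time_s: 19.7
eef_pos: [0.5742, 0.1405, 0.0398]
eef_rot: [3.14, -0.009, 1.118]
wrist_force: [-0.0, 0.5, 0.4]
finger_gap: 0.0801
```

Call:
play_rows(
  targets=[0,0,0,0,80,0,0,0.2,0,80,0,0,0.5,0,80,0,0,0.8,0,80,0,0,0.9,0,80,0,0,0.9,0,80,0,0,0.9,0,80,0,0,0.4,0,80],
)

```text
time_s: 20.5
eef_pos: [0.572, 0.1393, 0.1826]
eef_rot: [-3.141, -0.005, 1.117]
wrist_force: [0.0, -0.2, -0.0]
finger_gap: 0.0793
```

Call:
play_rows(
  targets=[-0.6,-0.6,0,0,80,-0.8,-0.8,0,0,80,-0.8,-0.8,0,0,80,-0.8,-0.8,0,0,80,-0.3,-0.6,0,0,80,0,-0.2,0,0,80,0,0,0,0,80,0,0,0,0,80],
)

```text
time_s: 21.3
eef_pos: [0.4711, 0.0226, 0.1841]
eef_rot: [3.139, -0.009, 1.118]
wrist_force: [0.4, 0.5, 0.5]
finger_gap: 0.0799
```

```bash
python3 - <<'E'
from h import *
s=monitor.read_state();print(s["time_s"],s["eef_pos"],s["wrist_force"])
c=viewer.read_camera("top");d=viewer.read_camera("side");cv2.imwrite("pics/t5.png",c)
a=cv2.resize(c[165:250,235:315],(376,400),interpolation=cv2.INTER_CUBIC);b=cv2.resize(d[130:290,265:433],(420,400),interpolation=cv2.INTER_CUBIC)
cv2.imwrite("pics/p5.png",cv2.convertScaleAbs(np.hstack([a,b]),alpha=1.5))
E
```

```text
21.3 [0.47106331 0.02257018 0.18409595] [0.39162865 0.51977441 0.45289776]
```

View pics/p5.png

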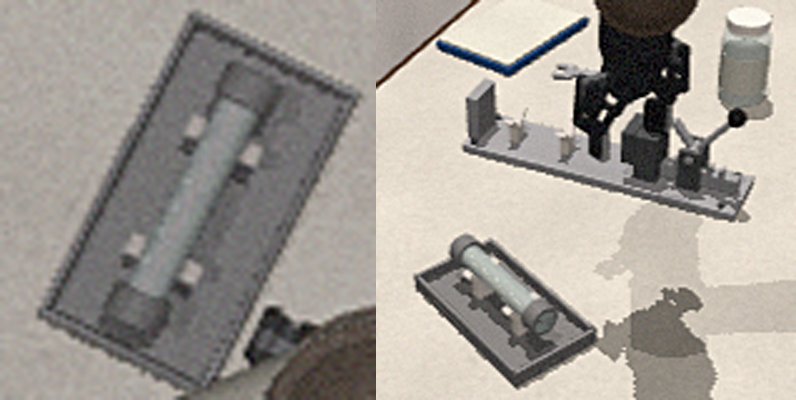

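```bash
python3 - <<'E'
from h import *
K,T,_=cam("top")
B=lambda u,v,z:onz(K,T,235+u/4.7-.4,165+v/4.706-.4,z)
C=np.mean([B(*q,.02) for q in((193,12),(357,97),(205,392),(43,313))],0)
S=[B(224,145,.044),B(161,266,.044)];F=[B(236,99,.06),B(150,297,.06)]
m=np.mean(F,0);e=S[0]-S[1];a=np.arctan2(e[1],e[0]);f=F[0]-F[1]
X=np.array([np.cos(a),np.sin(a),0]);Y=np.array([-X[1],X[0],0])
print(C,np.mean(S,0),m,np.degrees(a),np.degrees(np.arctan2(f[1],f[0])),np.linalg.norm(e),np.linalg.norm(f))
for o in(C,np.mean(S,0)):print((m-o)@X,(m-o)@Y)
E
```

```text
[0.57015179 0.13923429 0.02      ] [0.56778092 0.14067995 0.044     ] [0.57154928 0.13855606 0.06      ] -27.381440379128534 -23.324423087861547 0.0782854534434002 0.12232496094509301
0.0015528494483088536 4.047528499981865e-05
0.0043229740958749974 -0.00015282959780150851
```

```bash
python3 - <<'E'
from h import *
K,T,_=cam("top");im=cv2.imread("pics/t5.png");i0=cv2.imread("pics/top0.png")
d=cv2.absdiff(im,i0).max(2);g=im.max(2).astype(int)
m=np.zeros(g.shape,np.uint8);m[175:240,255:293]=((d>12)&(g>88))[175:240,255:293]
m=cv2.morphologyEx(m,cv2.MORPH_OPEN,np.ones((3,3)))
c=max(cv2.findContours(m,0,2)[0],key=cv2.contourArea);r=cv2.minAreaRect(c);print(r,cv2.contourArea(c))
vx,vy,x,y=cv2.fitLine(np.argwhere(cv2.drawContours(m*0,[c],-1,1,-1))[:,::-1].astype(np.float32),2,0,.01,.01).ravel()
p=onz(K,T,x+20*vx,y+20*vy,.058);q=onz(K,T,x-20*vx,y-20*vy,.058);e=p-q if p[0]>q[0] else q-p
print((p+q)/2,np.degrees(np.arctan2(e[1],e[0])))
# bystanders moved?
for n,(a,b,u,v) in dict(jar=(225,262,468,515),spanner=(140,210,450,485),beaker=(175,212,138,180)).items():print(n,(d[a:b,u:v]>25).sum())
E
```

```text
((275.3759460449219, 206.4087677001953), (5.980809211730957, 24.5877685546875), 25.016895294189453) 104.0
[0.57230642 0.14028972 0.058     ] -24.809374844349865
jar 0
spanner 0
beaker 0
```

```bash
python3 -c "
from plant import job;print(job.job_done())"
```

```text
the job is handed in; nothing more can be done
None
```

The column is out of the clamp and lying in both saddles of the large tray. The pawl is thrown over and the jaw is fully back. I handed the job in after about 21.3 s; it reports no verdict.

- **Pawl and jaw:** after each push, the side view put the ball and the knob within about 1 to 4 px of their predicted thrown and fully-back positions. The last picture still shows both that way. I pushed the jaw until the force rose to 9 N at its stop.
- **Placing:** I lowered the column until the vertical force went from -2.3 to +1.8 N, then opened the fingers. The column's height was not measured from a picture.
- **Column position:** the last picture puts the column's middle 1.5 to 4.3 mm from the tray's centre along the tray, and less than 1 mm off across it.
- **Angle, where two checks disagreed:** a fit to the visible tube gave about 1.5° (0.026 rad) between the column and the tray. Points picked by hand gave about 4° (0.07 rad), which I put down to picking error. Both are under the 0.1 rad limit.
- **Bystanders:** comparing the first and last top pictures showed no change at the jar, spanner or beaker. The gripper is clear and touching nothing.

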